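Clear the jar, draw the monopod out to its second stop and hold it

ROBOT

A 6-joint arm with a two-finger parallel gripper is mounted at the origin on the work surface. World frame = base frame: x ahead of the robot, y to its left, z up, the work surface at z = 0. Lengths are in m, angles in rad, forces in N, time in s.
With the tool pointing down it reaches from about 0.375 to 0.975 m from the base axis. Payload 3.8 kg.
Tool frame: the origin (TCP) lies where the fingers leave the gripper's body, on its centre line; the fingertips stand 73 mm ahead of it and the grasp point (between the pads) lies 54 mm ahead of it (nose_length is the distance from the TCP to the fingertips, in m); z points along the fingers, y is the line along which they close (so a half turn about z gives the same grasp; the last joint's range is limited). The gripper opens to 85 mm and grips with 20 to 120 N. Pads are 22 mm wide; open, the fingers measure 114 mm over their backs; the gripper's body (76 mm by 85 mm) begins 54 mm behind the grasp point. The pads swing forward as they close: fully open they stand 13 mm farther back than shut.
Start: joints at [1.221, 0.264, 1.604, -0, 1.274, -0.037], TCP at [0.208, 0.642, 0.304] pointing down, gripper open.
Joint ranges: [-2.63, 2.63], [-0.94, 2.18], [0.31, 2.57], [-1.31, 4.45], [0, 2.66], [-2.55, 2.55]. Speed limits (rad/s): [2.57, 2.57, 3.14, 3.14, 3.14, 3.14].

INTERFACE

Orientations are given as a rotation vector (axis times angle).
In Python, from workcell import read_state, read_camera, calibration, finish_job, look_for, cut_out, tip_of, nose_length gives the robot as it stands.
- The arm moves only by the tool step_arm, never from a script. Its argument "targets" is a list of rows, each a list of 3 entries, a list of its own where there are three numbers: the turn, a rotation vector about the tool's x, y, z in rad, then the shift along the tool's x, y, z in mm, then the finger opening in mm, from 0 to 85.4. In form: [[[ax, ay, az], [x, y, z], grip], ...]. A call has 1 to 5 rows; each row shifts and turns the commanded pose from where the row before left it, along the tool's axes as they then stand; what a row does not reach is not made up. A row lasts 1/12 s, in which the tool goes at most 41.7 mm and 7.16 degrees, less where a joint would pass 70% of its speed; a pose out of reach is approached as far as the arm can. A call with a gripper value outside its range is refused whole. The fingers move at their own pace and stop on an object; "grip_force" is the grip in N (left out, the last holds). Time passes only in rows, so rows that do not move let the fingers close. It gives the time, the measured TCP pose, the force, the opening and the grip force at its end, in the units of the state.
- read_state(): the state, without advancing time (a new reading comes with each control period).
- read_camera(name): name is "side" or "top"; returns the picture (480x640x3 uint8, red, green, blue); there is no depth.
- calibration(name): a dict with "camera_matrix" (3x3 intrinsics, pixels), "dist_coeffs" ([k1, k2, p1, p2, k3] as OpenCV has them; the pictures are not rectified), "R" (3x3) and "t" (3): a world point X has camera coordinates R X + t. Camera axes: x right, y down, z forward; pixel columns grow to the right and rows downward; lengths in m; the calibration is good to about 2 mm. A picture is of the moment at which its call begins. calibration takes no time and is no camera call.
- finish_job(): hands the job in; it is judged then, once.
Trained networks look in the newest picture that a camera, given by its name, has taken for a name from the list of things; names that differ only in an ending like _2 or _b are one class to them, and where a whole thing is asked for, a point or a joint stands for the part that bears it (a point fixed in the world has none). Each returns a list of dicts, best first, with "score" (0 to 1); they miss things now and then, are a little off and sometimes report something else, mostly with a low value. They report only what shows in the picture. A call takes as long as a camera call. They do not tell look-alikes from the thing itself.
- look_for(camera, query): "extent" ([left, top, right, bottom] in pixels, round what is visible of it).
- cut_out(camera, query): "region" (480x640 bool, what is visible of it) and "extent" ([left, top, right, bottom] in pixels, round what is visible of it).
- tip_of(camera, query): "at" ([row, column] in pixels: a listed point, or the origin of a listed thing).
The state is a dict: "time": time; "q": joint angles; "joint_vel": joint speeds; "joint_torque": joint torques, N m; "tool_pos": TCP position; "tcp_rot": TCP orientation; "wrist_force": force on the tool from outside, world axes, zero at the start; "torque": the same for the moment, N m; "width": opening from 0.0 (shut) to 1.0 (fully open); "grip_force": force on a finger pad.
Only numpy, scipy, OpenCV 4.12 (cv2) and the standard library are available. Lean on these libraries where they do the work, as an engineer would, in place of code of your own. Each camera call takes 0.05 s, during which the arm holds its last target. There are 200 camera calls.

TASK

Take the small jar that stands in the way of the camera monopod and set it upright on the aluminium coaster. Then squeeze the red button on the monopod's grip head, pull the head straight out as far as it goes, to its second stop, and keep holding it there so that I can tighten the collar: it springs back if let go, so finish with the head still in the gripper. The monopod must not bump the jar, and leave the mugs, butter dish, pepper mill and spoon where they are.

Things in the scene. Friction and masses are not known exactly. Their poses are not given: they have to be found in the camera images.
- monopod_rest: Heavy fixed rest (steel base 100 x 170 mm, grey saddles) with a blue level sleeve, 32 mm thick, 200 mm long, axis 55 mm above the table, top 76 mm. Origin: on the table below the sleeve's mouth (rubber twist collar). z up; the sleeve runs along its +y; the monopod is pulled out along its -y. Turned up to 0.3 rad either way.
- grip_head (a point): Grey grip head on the end of the aluminium tube: 34 mm wide (x), 44 long (y), 36 high (z), a 12 mm camera plate and screw on its -y end. The point is its centre, 55 mm above the table, 37 mm of air below; axes as the rest's. Rest frame y = -0.042 when in, -0.162 at the second stop. Red button in the middle of its -x side; +x side plain. Slides only along y.
- release (a joint): Red button, 26 x 26 mm, 8 mm proud of the head's -x side. 0 = out, 0.006 m = fully in (2 mm proud: pinched width 36 mm, 42 before). Pinch the head from above across x at its middle: the closing finger presses it; pull in that same grip, 15 to 30 N. Spring 2 to 5.5 N. The slide is locked unless it is in by 4 mm, so keep it pressed while pulling.
- boom (a joint): How far the monopod is drawn out, m: 0 = home (locked), 0.06 = first stop (white mark; the lock clicks in there only if the button is let out), 0.12 = second stop, a firm end stop. A spring draws it back with about 2.4 to 3.4 N, with 0.5 N of friction; there is no lock at the second stop, so it must be held there.
- jar_center (a point): Small closed amber glass jar with aluminium screw lid, 56 mm diameter, 80 mm high, about 0.25 kg, loose. The point is its centre, 40 mm above its base. At the start it stands on the table in the path of the grip head, some 75 mm beyond the head's centre.
- coaster: Round aluminium coaster, 100 mm diameter, 6 mm thick, fixed to the table to the right (-y) of the monopod. Origin: centre of its underside; its top is 6 mm above the table. The jar goes on its middle.
- mug_a: Matte blue mug, 80 mm wide, 92 mm high, origin under its centre; bystander standing in the row at the far side of the table, places swapped at random; not to be moved. 
- mug_b: Second such blue mug; bystander standing in the row at the far side of the table, places swapped at random; not to be moved. 
- butter_dish: White ceramic butter dish with hinged lid and knob, 100 x 160 mm, about 90 mm high, origin under its centre; bystander standing in the row at the far side of the table, places swapped at random; not to be moved. 
- pepper_mill: Dark wooden pepper mill, 54 mm wide, 140 mm high, origin under its centre; bystander standing in the row at the far side of the table, places swapped at random; not to be moved. 
- spoon: Bamboo serving spoon, 250 mm long, lying near the right side of the table, along x; bystander, not to be moved.
Things that resemble listed ones, but are neither listed nor needed, are in the scene too. There is more than one size of the part that bears jar_center; the job needs the smaller.

How it is judged:
By the outcome, as a careful person would: the job done as asked, in the order asked, and still so for the second after the job is handed in, while the arm keeps its last pose, push and grip.
It also fails if it takes over 54 s, if anything falls off the work surface, if the arm or the gripper's body presses on something with over 40 N, if the wrist force passes 120 N, or if a joint passes its speed limit or range.

## Working session

There is one attempt and no reset: what is moved stays moved. The work goes in short steps, Python scripts to look and compute and a tool call to move; the robot and the scene stay as the last step left them, time stands still between calls to the robot, and variables do not carry over. Pictures are saved under pics/ and viewed, at most 10 in all, crops included, and the job is handed in when it is done.

Besides the shell and the picture viewer there is one more tool, called by a JSON object that holds its "op" and its "data". step_arm: Moves the arm, as the interface text tells. Its arguments: {"type":"object","properties":{"targets":{"type":"array","items":{"type":"array"}},"grip_force":{"type":"number"}},"required":["targets"]}

```bash
mkdir -p pics
cat > h.py <<'E'
import numpy as np, cv2
from workcell import *
from scipy.spatial.transform import Rotation as Ro
def ray(cam,uv):
    c=calibration(cam);K=np.array(c["camera_matrix"]);d=np.array(c["dist_coeffs"]);R=np.array(c["R"]);t=np.array(c["t"])
    p=cv2.undistortPoints(np.array([[uv]],float),K,d)[0,0]
    return -R.T@t, R.T@np.array([p[0],p[1],1.])
def atz(cam,uv,z):
    o,d=ray(cam,uv); return o+d*(z-o[2])/d[2]
def proj(cam,X):
    c=calibration(cam)
    return cv2.projectPoints(np.array([X],float).reshape(-1,1,3),cv2.Rodrigues(np.array(c["R"]))[0],np.array(c["t"]),np.array(c["camera_matrix"]),np.array(c["dist_coeffs"]))[0].reshape(-1,2)
def save(cam,n,crop=None,s=1):
    im=read_camera(cam)
    if crop: l,t,r,b=crop; im=im[t:b,l:r]
    im=cv2.resize(im,None,fx=s,fy=s); cv2.imwrite(f"pics/{n}.png",im[...,::-1])
E
python3 - <<'E'
from h import *
for c in("top","side"):
    save(c,c+"0"); print(c,np.round(ray(c,(320,240)),3).tolist())
    for q in("jar_center","coaster","grip_head","monopod_rest"):
        print(q,[(round(r["score"],2),np.round(r["at"]).tolist()) for r in tip_of(c,q)][:4], [(round(r["score"],2),np.round(r["extent"]).tolist()) for r in look_for(c,q)][:4])
s=read_state();print(s["tool_pos"],s["tcp_rot"],s["time"],nose_length)
E
```

```text
top [[0.334, -0.099, 1.266], [0.2, -0.006, -0.98]]
jar_center [(0.85, [305.0, 333.0]), (0.59, [261.0, 306.0])] [(0.7, [294.0, 245.0, 318.0, 274.0]), (0.58, [315.0, 288.0, 350.0, 329.0])]
coaster [] [(0.97, [382.0, 256.0, 426.0, 293.0])]
grip_head [(0.75, [268.0, 272.0]), (0.34, [186.0, 318.0]), (0.3, [190.0, 167.0])] [(0.78, [258.0, 257.0, 286.0, 278.0])]
monopod_rest [(0.92, [273.0, 258.0])] []
side [[0.551, 0.859, 0.648], [0.045, -0.863, -0.503]]
jar_center [(0.91, [266.0, 346.0]), (0.72, [246.0, 393.0]), (0.37, [271.0, 267.0])] [(0.9, [335.0, 246.0, 357.0, 288.0]), (0.88, [379.0, 223.0, 410.0, 276.0])]
coaster [(0.68, [231.0, 356.0])] [(0.78, [339.0, 224.0, 372.0, 239.0])]
grip_head [(0.78, [278.0, 357.0])] []
monopod_rest [(0.83, [309.0, 358.0])] [(0.7, [343.0, 267.0, 406.0, 374.0])]
[0.20768874 0.64224548 0.30391409] [-4.89324302e-01 -3.10320648e+00 -2.21374057e-05] 0.9 0.0726
```

View pics/top0.png

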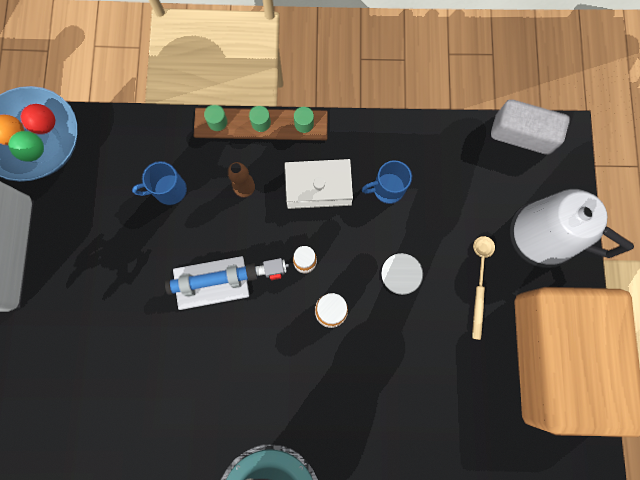

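View pics/side0.png

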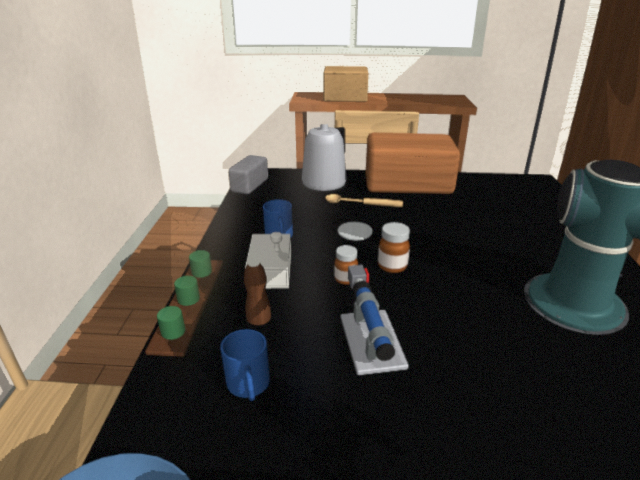

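Top view: the small jar is at px (305,260), right of the grip head (270,268). The coaster is at (402,273) and the rest at about (210,282).
Jar candidates: small jar (305,260) and larger jar (331,310), which is off the path. The green-lidded cans at (215–303,118) are something else. I choose (305,260): it's the smaller one and stands in line with the monopod.

Run:
```python
from h import *
save("top","crop1",(160,220,440,350),2.8)
im=read_camera("top"); hsv=cv2.cvtColor(im,cv2.COLOR_RGB2HSV)
# jar: triangulate both cams
def tri(a,b):
    o1,d1=ray("top",a);o2,d2=ray("side",b)
    s=np.linalg.lstsq(np.c_[d1,-d2],o2-o1,rcond=None)[0]; p,q=o1+d1*s[0],o2+d2*s[1]; return np.round((p+q)/2,4),round(np.linalg.norm(p-q),4)
print("small tri",tri((305,261),(346,266)),"big",tri((333,305),(393,246)),"head",tri((272,268),(357,278)),"rest",tri((258,273),(358,309)))
for q,z in(("jar_center",.08),("coaster",.006)):
    for r in cut_out("top",q)[:2]:
        m=r["region"].astype(np.uint8); print(q,r["score"],r["extent"])
        g=(m>0)&(hsv[...,1]<60)&(hsv[...,2]>120)
        c,rad=cv2.minEnclosingCircle(np.argwhere(g)[:,::-1].astype(np.float32)); print(c,rad,atz("top",c,z).round(4),np.linalg.norm(atz("top",c,z)-atz("top",(c[0]+rad,c[1]),z)))
m=((hsv[...,0]>100)&(hsv[...,0]<120)&(hsv[...,1]>150)&(hsv[...,2]>80)).astype(np.uint8); m[:255]=0;m[310:]=0;m[:,:160]=0;m[:,255:]=0
p=np.argwhere(m)[:,::-1].astype(float); w=np.array([atz("top",x,.065)[:2] for x in p]); l=cv2.fitLine(w.astype(np.float32),cv2.DIST_HUBER,0,.01,.01).ravel();print("sleeve",len(w),l,w.min(0),w.max(0),"yaw",np.arctan2(-l[0],l[1]))
b=((hsv[...,0]<6)|(hsv[...,0]>174))&(hsv[...,1]>150)&(hsv[...,2]>100); b[:255]=0;b[300:]=0;b[:,:255]=0;b[:,295:]=0
c=np.argwhere(b).mean(0)[::-1];print("btn",c,atz("top",c,.065))
s=read_state();print(s["tool_pos"],Ro.from_rotvec(s["tcp_rot"]).as_matrix().round(3).tolist(),s["width"])
```

```text
small tri (array([ 0.5357, -0.071 ,  0.0346]), np.float64(0.0028)) big (array([ 0.4242, -0.1372,  0.0562]), np.float64(0.0095)) head (array([0.5129, 0.0057, 0.0539]), np.float64(0.0008)) rest (array([ 0.5088,  0.0445, -0.0041]), np.float64(0.0005))
jar_center 0.9 [293.3, 247.6, 317.5, 274.6]
(303.5569152832031, 258.8780517578125) 13.12952709197998 [ 0.5318 -0.0685  0.08  ] 0.030237536548002947
jar_center 0.68 [315.3, 290.5, 350.2, 331.5]
(330.8616027832031, 309.484375) 16.731008529663086 [ 0.4169 -0.1325  0.08  ] 0.03783111526176087
coaster 0.94 [380.3, 254.2, 425.5, 297.1]
(401.6441955566406, 273.25115966796875) 20.81330680847168 [ 0.5124 -0.3062  0.006 ] 0.05065891064454483
sleeve 656 [ 0.19326901 -0.9811458   0.48262572  0.15093453] [0.45301163 0.06146734] [0.51309451 0.23748965] yaw -2.9471
btn [275.0754717  276.47169811] [ 0.49202068 -0.00305499  0.065     ]
[0.20770888 0.64222571 0.30386174] [[-0.951, 0.308, 0.0], [0.308, 0.951, -0.0], [-0.0, -0.0, -1.0]] 0.9955667413427806
```

View pics/crop1.png

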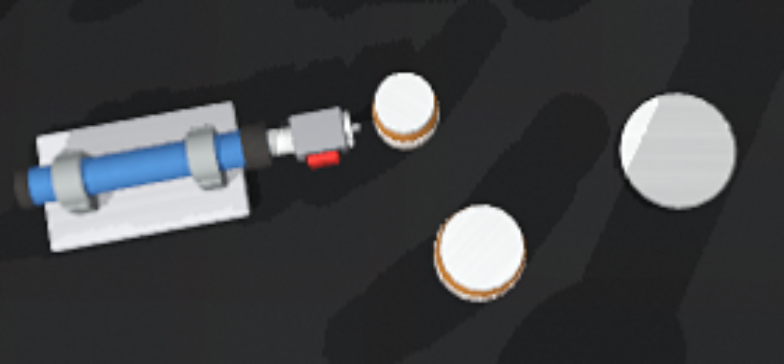

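The crop confirms the choice: the small lid at crop (405,105), measured radius about 28 mm, stands just off the head's end at (350,128). The large jar, at crop (480,250), is off the path. First turn the tool so that its y lies along rest x.

{"op": "step_arm", "data": {"targets": [[[0, 0, 0.118], [0, 0, 0], 85], [[0, 0, 0.118], [0, 0, 0], 85], [[0, 0, 0.118], [0, 0, 0], 85], [[0, 0, 0.118], [0, 0, 0], 85], [[0, 0, 0.118], [0, 0, 0], 85]]}}

```text
time: 1.52
tool_pos: [0.2077, 0.6422, 0.3039]
tcp_rot: [1.379, 2.823, 0.0]
wrist_force: [0.8, 0.0, 0.3]
width: 0.996
grip_force: 0.0
```

{"op": "step_arm", "data": {"targets": [[[0, 0, 0.118], [0, 0, 0], 85], [[0, 0, 0.118], [0, 0, 0], 85], [[0, 0, 0.118], [0, 0, 0], 85], [[0, 0, 0.118], [0, 0, 0], 85], [[0, 0, 0], [0, 0, 0], 85]]}}

```text
time: 1.93
tool_pos: [0.2077, 0.6422, 0.3039]
tcp_rot: [1.997, 2.425, -0.0]
wrist_force: [-0.6, 0.2, -0.7]
width: 0.993
grip_force: 0.0
```

{"op": "step_arm", "data": {"targets": [[[0, 0, 0], [-38, 9, 0], 85], [[0, 0, 0], [-38, 9, 0], 85], [[0, 0, 0], [-38, 9, 0], 85], [[0, 0, 0], [-38, 9, 0], 85], [[0, 0, 0], [-38, 9, 0], 85]]}}

```text
time: 2.35
tool_pos: [0.2892, 0.4631, 0.3039]
tcp_rot: [1.988, 2.433, 0.0]
wrist_force: [1.1, 0.6, 0.2]
width: 0.997
grip_force: 0.0
```

{"op": "step_arm", "data": {"targets": [[[0, 0, 0], [-38, 9, 0], 85], [[0, 0, 0], [-38, 9, 0], 85], [[0, 0, 0], [-38, 9, 0], 85], [[0, 0, 0], [-38, 9, 0], 85], [[0, 0, 0], [-38, 9, 0], 85]]}}

```text
time: 2.77
tool_pos: [0.3703, 0.2853, 0.3042]
tcp_rot: [1.988, 2.432, 0.001]
wrist_force: [0.5, 0.0, 0.6]
width: 0.994
grip_force: 0.0
```

{"op": "step_arm", "data": {"targets": [[[0, 0, 0], [-38, 9, 0], 85], [[0, 0, 0], [-38, 9, 0], 85], [[0, 0, 0], [-38, 9, 0], 85], [[0, 0, 0], [-38, 9, 0], 85], [[0, 0, 0], [-38, 9, 0], 85]]}}

```text
time: 3.18
tool_pos: [0.4515, 0.1076, 0.3044]
tcp_rot: [1.988, 2.431, 0.002]
wrist_force: [0.9, 0.4, -0.3]
width: 0.991
grip_force: 0.0
```

{"op": "step_arm", "data": {"targets": [[[0, 0, 0], [-38, 9, 0], 85], [[0, 0, 0], [-38, 9, 0], 85], [[0, 0, 0], [-38, 9, 0], 85], [[0, 0, 0], [-38, 9, 0], 85], [[0, 0, 0], [-37, 9, 20], 85]]}}

```text
time: 3.6
tool_pos: [0.5345, -0.0687, 0.2889]
tcp_rot: [1.985, 2.425, 0.007]
wrist_force: [1.5, 0.5, 0.1]
width: 0.995
grip_force: 0.0
```

{"op": "step_arm", "data": {"targets": [[[0, 0, 0], [0, 0, 35], 85], [[0, 0, 0], [0, 0, 35], 85], [[0, 0, 0], [0, 0, 15], 85], [[0, 0, 0], [0, 0, 0], 85]]}}

```text
time: 3.93
tool_pos: [0.5283, -0.066, 0.1945]
tcp_rot: [-1.986, -2.424, 0.007]
wrist_force: [0.2, -0.4, 0.3]
width: 0.995
grip_force: 0.0
```

Run:
```python
from h import *
save("side","s1",(240,140,480,320),3.3); 
s=read_state();print(s["tool_pos"],Ro.from_rotvec(s["tcp_rot"]).as_matrix().round(3).tolist())
```

```text
[ 0.52989183 -0.06606812  0.19716829] [[-0.197, 0.98, -0.005], [0.98, 0.197, 0.001], [0.002, -0.005, -1.0]]
```

View pics/s1.png

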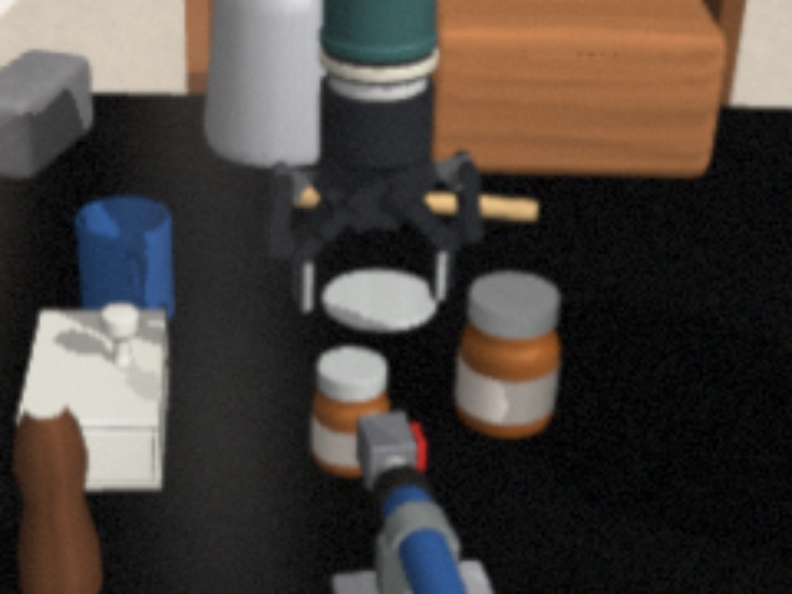

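The side crop shows the open gripper above and beyond the head, with the small jar's lid centre at crop (352,362), i.e. px (346.7,249.7). Now I check the jar x against the projection.

Run:
```python
from h import *
print(proj("side",[(.532,-.069,.08),(.540,-.069,.08),(.532,-.075,.08)]),proj("top",[(.532,-.069,.08)]))
for r in cut_out("side","jar_center")[:3]:
    m=r["region"]; print(r["score"],r["extent"])
o,d=ray("side",(346.7,249.7));o2,d2=ray("top",(303.6,258.9)); s=np.linalg.lstsq(np.c_[d,-d2],o2-o,rcond=None)[0];print(o+d*s[0],o2+d2*s[1])
s=read_state();print(s["tool_pos"],proj("side",[s["tool_pos"]]))
```

```text
[[348.66478765 250.62814515]
 [345.28770156 250.54233331]
 [348.65934762 249.31286311]] [[303.78598862 258.78762837]]
0.91 [377.6, 221.9, 411.4, 275.6]
0.68 [334.4, 247.5, 357.6, 285.5]
[ 0.53671968 -0.06921778  0.08230382] [ 0.53148997 -0.06861421  0.08144799]
[ 0.53142383 -0.0661144   0.19936103] [[350.54110898 205.71981717]]
```

{"op": "step_arm", "data": {"targets": [[[0, 0, 0], [-3, 2, 20], 85], [[0, 0, 0], [0, 0, 25], 85], [[0, 0, 0], [0, 0, 25], 85], [[0, 0, 0], [0, 0, 20], 85], [[0, 0, 0], [0, 0, 8], 85]]}}

```text
time: 4.45
tool_pos: [0.5343, -0.0683, 0.1012]
tcp_rot: [1.991, 2.43, -0.0]
wrist_force: [-0.9, 0.6, 0.0]
width: 0.992
grip_force: 0.0
```

{"op": "step_arm", "data": {"targets": [[[0, 0, 0], [0, 0, 0], 85], [[0, 0, 0], [0, 0, 0], 85], [[0, 0, 0], [0, 0, 0], 85]]}}

```text
time: 4.7
tool_pos: [0.536, -0.0688, 0.1039]
tcp_rot: [1.99, 2.426, 0.003]
wrist_force: [0.6, -0.3, -0.4]
width: 0.996
grip_force: 0.0
```

{"op": "step_arm", "data": {"targets": [[[0, 0, 0], [0, 0, 6], 85], [[0, 0, 0], [0, 0, 0], 70], [[0, 0, 0], [0, 0, 0], 60], [[0, 0, 0], [0, 0, 0], 50], [[0, 0, 0], [0, 0, 0], 45]], "grip_force": 40}}

```text
time: 5.12
tool_pos: [0.5356, -0.0688, 0.0969]
tcp_rot: [1.992, 2.426, 0.003]
wrist_force: [0.5, 1.4, 5.8]
width: 0.64
grip_force: 42.2
```

{"op": "step_arm", "data": {"targets": [[[0, 0, 0], [0, 0, 0], 45], [[0, 0, 0], [0, 0, 0], 45], [[0, 0, 0], [0, 0, 0], 45], [[0, 0, 0], [0, 0, 0], 45], [[0, 0, 0], [0, 0, 0], 45]]}}

```text
time: 5.53
tool_pos: [0.5355, -0.0687, 0.0969]
tcp_rot: [1.992, 2.426, 0.003]
wrist_force: [1.6, 0.9, 4.8]
width: 0.644
grip_force: 42.3
```

{"op": "step_arm", "data": {"targets": [[[0, 0, 0], [0, 0, -10], 45], [[0, 0, 0], [0, 0, -20], 45], [[0, 0, 0], [0, 0, -25], 45], [[0, 0, 0], [0, 0, -15], 45], [[0, 0, 0], [0, 0, 0], 45]]}}

```text
time: 5.95
tool_pos: [0.536, -0.0691, 0.1692]
tcp_rot: [1.99, 2.424, 0.004]
wrist_force: [0.7, 0.2, -1.6]
width: 0.641
grip_force: 43.3
```

{"op": "step_arm", "data": {"targets": [[[0, 0, 0], [-15, -4, 0], 45], [[0, 0, 0], [-28, -9, 0], 45], [[0, 0, 0], [-30, -9, 0], 45], [[0, 0, 0], [-30, -9, 0], 45], [[0, 0, 0], [-30, -9, 0], 45]]}}

```text
time: 6.37
tool_pos: [0.5193, -0.2075, 0.1639]
tcp_rot: [-1.991, -2.427, 0.001]
wrist_force: [0.8, 0.2, -1.9]
width: 0.642
grip_force: 43.2
```

{"op": "step_arm", "data": {"targets": [[[0, 0, 0], [-30, -9, 0], 45], [[0, 0, 0], [-28, -9, 0], 45], [[0, 0, 0], [-25, -8, 0], 45], [[0, 0, 0], [-12, -3, 0], 45], [[0, 0, 0], [0, 0, 0], 45]]}}

```text
time: 6.78
tool_pos: [0.5098, -0.3079, 0.1643]
tcp_rot: [-1.996, -2.424, 0.001]
wrist_force: [1.4, 0.4, -2.4]
width: 0.638
grip_force: 43.2
```

Run:
```python
from h import *
save("side","s2",(260,120,460,290),4)
s=read_state();print(s["tool_pos"],Ro.from_rotvec(s["tcp_rot"]).as_matrix().round(3).tolist(),s["width"],s["wrist_force"])
R=Ro.from_rotvec(s["tcp_rot"]).as_matrix()
print("to coaster, tool mm",1000*R.T@(np.array([.5124,-.3062,.104])-s["tool_pos"]))
for r in cut_out("side","coaster")[:2]: print(r["score"],r["extent"])
print(proj("side",[(.5124,-.3062,.006),(.5124+.05,-.3062,.006),(.5124-.05,-.3062,.006)]))
```

```text
[ 0.50990368 -0.30621556  0.16421571] [[-0.192, 0.981, -0.002], [0.981, 0.192, 0.002], [0.002, -0.002, -1.0]] 0.6439122520245728 [-0.06961525 -0.13377821 -1.50702585]
to coaster, tool mm [-0.58170611  2.54478798 60.21087073]
0.94 [339.2, 223.5, 374.9, 238.7]
[[354.47561418 229.82873276]
 [337.20937278 229.41506012]
 [371.77235899 230.2467103 ]]
```

View pics/s2.png

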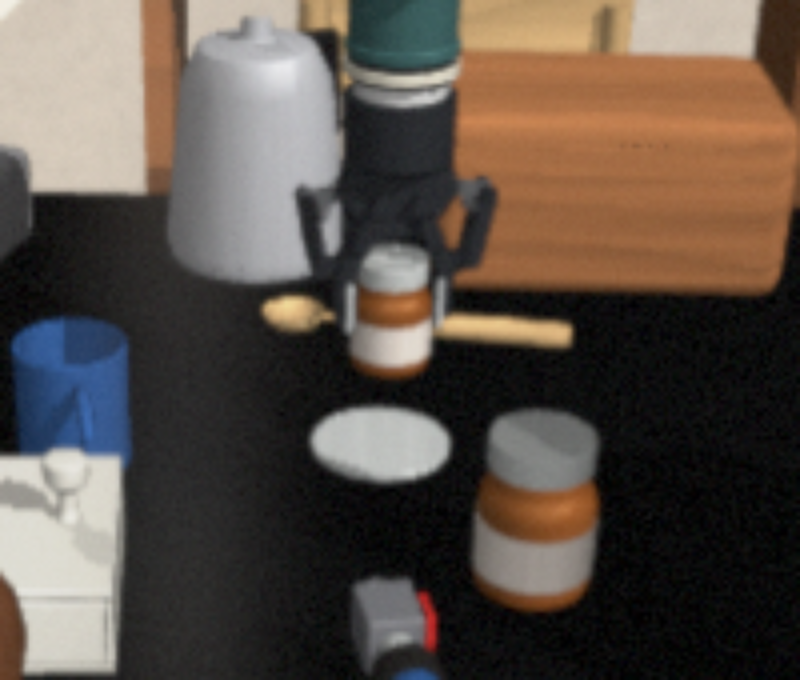

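The jar is held upright at crop (390,310), above the coaster at (380,443). Now lower it gently.

{"op": "step_arm", "data": {"targets": [[[0, 0, 0], [0, 2, 18], 45], [[0, 0, 0], [0, 0, 18], 45], [[0, 0, 0], [0, 0, 12], 45], [[0, 0, 0], [0, 0, 6], 45], [[0, 0, 0], [0, 0, 3], 45]]}}

```text
time: 7.3
tool_pos: [0.512, -0.3036, 0.1067]
tcp_rot: [-1.99, -2.427, 0.0]
wrist_force: [-0.4, 0.0, -2.6]
width: 0.636
grip_force: 43.2
```

{"op": "step_arm", "data": {"targets": [[[0, 0, 0], [0, 0, 1], 45], [[0, 0, 0], [0, 0, 1], 45], [[0, 0, 0], [0, 0, 0], 45]]}}

```text
time: 7.55
tool_pos: [0.5134, -0.3055, 0.1073]
tcp_rot: [1.992, 2.427, 0.0]
wrist_force: [0.2, -0.1, -2.3]
width: 0.632
grip_force: 43.2
```

{"op": "step_arm", "data": {"targets": [[[0, 0, 0], [0, 0, 1.5], 45], [[0, 0, 0], [0, 0, 1.5], 45], [[0, 0, 0], [0, 0, 0], 45], [[0, 0, 0], [0, 0, 0], 45]]}}

```text
time: 7.88
tool_pos: [0.5128, -0.3054, 0.1037]
tcp_rot: [1.994, 2.428, 0.0]
wrist_force: [-0.2, 0.5, -2.3]
width: 0.636
grip_force: 43.2
```

{"op": "step_arm", "data": {"targets": [[[0, 0, 0], [0, 0, 1], 45], [[0, 0, 0], [0, 0, 0.5], 45], [[0, 0, 0], [0, 0, 0], 45]]}}

```text
time: 8.13
tool_pos: [0.513, -0.3056, 0.103]
tcp_rot: [1.993, 2.428, -0.0]
wrist_force: [-2.4, 1.0, 5.5]
width: 0.638
grip_force: 43.8
```

{"op": "step_arm", "data": {"targets": [[[0, 0, 0], [0, 0, 0], 56], [[0, 0, 0], [0, 0, 0], 62], [[0, 0, 0], [0, 0, 0], 72], [[0, 0, 0], [0, 0, 0], 85], [[0, 0, 0], [0, 0, 0], 85]]}}

```text
time: 8.55
tool_pos: [0.5129, -0.3053, 0.1019]
tcp_rot: [1.993, 2.428, 0.0]
wrist_force: [-0.3, 0.4, -0.6]
width: 0.993
grip_force: 0.0
```

{"op": "step_arm", "data": {"targets": [[[0, 0, 0], [0, 0, 0], 85], [[0, 0, 0], [0, 0, -15], 85], [[0, 0, 0], [0, 0, -30], 85], [[0, 0, 0], [0, 0, -35], 85], [[0, 0, 0], [0, 0, -40], 85]]}}

```text
time: 8.97
tool_pos: [0.5115, -0.3045, 0.2211]
tcp_rot: [-1.99, -2.425, 0.001]
wrist_force: [1.5, -0.0, 0.3]
width: 0.994
grip_force: 0.0
```

Run:
```python
from h import *
im=read_camera("top"); cv2.imwrite("pics/t3.png",cv2.resize(im[220:350,220:440],None,fx=3.5,fy=3.5)[...,::-1])
hsv=cv2.cvtColor(im,cv2.COLOR_RGB2HSV)
s=read_state();R=Ro.from_rotvec(s["tcp_rot"]).as_matrix();print(s["tool_pos"],R.round(3).tolist())
hs=[[r["at"][::-1] for r in tip_of(c,"grip_head")[:1]] for c in("top",)]
read_camera("side"); hs.append([r["at"][::-1] for r in tip_of("side","grip_head")[:1]])
print(hs)
if all(hs):
    o,d=ray("top",hs[0][0]);o2,d2=ray("side",hs[1][0]);k=np.linalg.lstsq(np.c_[d,-d2],o2-o,rcond=None)[0];P=(o+d*k[0]+o2+d2*k[1])/2;print("head",P,"z55",atz("top",hs[0][0],.055),"move",1000*R.T@(P-s["tool_pos"]))
for r in look_for("side","jar_center")[:2]: print(r["extent"])
# head top face outline: grey pixels near head
m=(hsv[...,1]<50)&(hsv[...,2]>100)&(hsv[...,2]<190); 
p=np.argwhere(m[255:285,258:290])[:,::-1]+[258,255]; print(len(p),p.mean(0),atz("top",p.mean(0),.073))
```

```text
[ 0.51597053 -0.30734414  0.2321205 ] [[-0.195, 0.981, 0.01], [0.981, 0.195, -0.006], [-0.008, 0.008, -1.0]]
[[[274.5, 265.5]], [[355.1, 277.9]]]
head [5.18214409e-01 4.54246049e-04 5.06512373e-02] z55 [ 5.19184822e-01 -1.04364273e-04  5.50000000e-02] move [302.92466394  60.68801116 179.52600204]
[343.1, 203.8, 366.9, 234.9]
[377.6, 222.2, 411.4, 275.4]
283 [273.19434629 266.3639576 ] [0.514375  0.0013714 0.073    ]
```

View pics/t3.png

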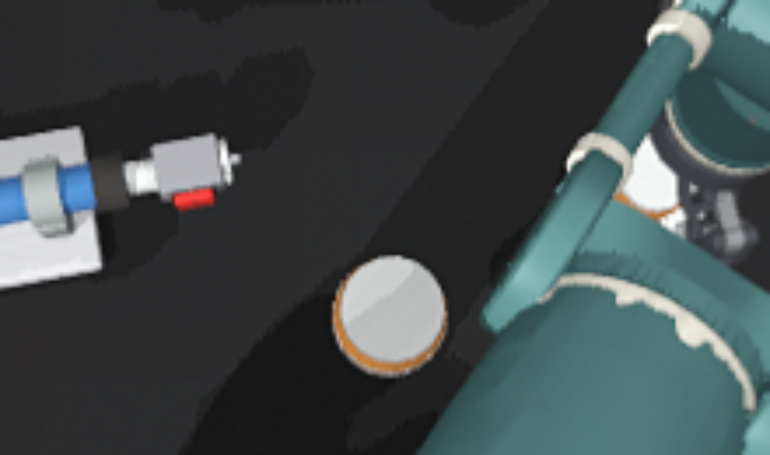

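The top crop shows the freed path: the head's top face centre is at crop (188,166), px (273.7,267.5), and the red button at (194,198). The jar is on the coaster, partly hidden by the arm. Head centre is about (0.513, 0.002).

{"op": "step_arm", "data": {"targets": [[[0, 0, 0], [30, 6, 0], 85], [[0, 0, 0], [38, 7, 0], 85], [[0, 0, 0], [38, 7, 0], 85], [[0, 0, 0], [38, 7, 0], 85], [[0, 0, 0], [38, 7, 0], 85]]}}

```text
time: 9.63
tool_pos: [0.5089, -0.1183, 0.2194]
tcp_rot: [-1.992, -2.424, 0.003]
wrist_force: [0.4, 0.3, -0.3]
width: 0.994
grip_force: 0.0
```

{"op": "step_arm", "data": {"targets": [[[0, 0, 0], [38, 7, 0], 85], [[0, 0, 0], [38, 7, 0], 85], [[0, 0, 0], [30, 6, 10], 85], [[0, 0, 0], [15, 3, 15], 85], [[0, 0, 0], [0, 0, 15], 85]]}}

```text
time: 10.05
tool_pos: [0.5083, 0.0062, 0.1798]
tcp_rot: [-1.987, -2.429, 0.001]
wrist_force: [0.2, -0.7, -0.5]
width: 0.999
grip_force: 0.0
```

Run:
```python
from h import *
save("side","s4",(300,180,440,300),5)
s=read_state();R=Ro.from_rotvec(s["tcp_rot"]).as_matrix();print(s["tool_pos"],R.round(3).tolist())
print("move",1000*R.T@(np.array([.513,.002,.109])-s["tool_pos"]))
im=read_camera("top"); hsv=cv2.cvtColor(im,cv2.COLOR_RGB2HSV)
for r in cut_out("top","jar_center")[:2]:
    g=r["region"]&(hsv[...,1]<60)&(hsv[...,2]>120)
    c,rad=cv2.minEnclosingCircle(np.argwhere(g)[:,::-1].astype(np.float32)); print(r["score"],c,rad,atz("top",c,.086).round(4))
```

```text
[0.50609931 0.00504565 0.17620028] [[-0.198, 0.98, -0.009], [0.98, 0.198, 0.001], [0.002, -0.009, -1.0]]
move [-4.50571564  6.7327549  67.1352498 ]
0.62 (404.3302001953125, 270.38677978515625) 13.811312675476074 [ 0.5077 -0.2993  0.086 ]
0.62 (331.3238525390625, 309.4732971191406) 16.689382553100586 [ 0.4165 -0.1334  0.086 ]
```

View pics/s4.png

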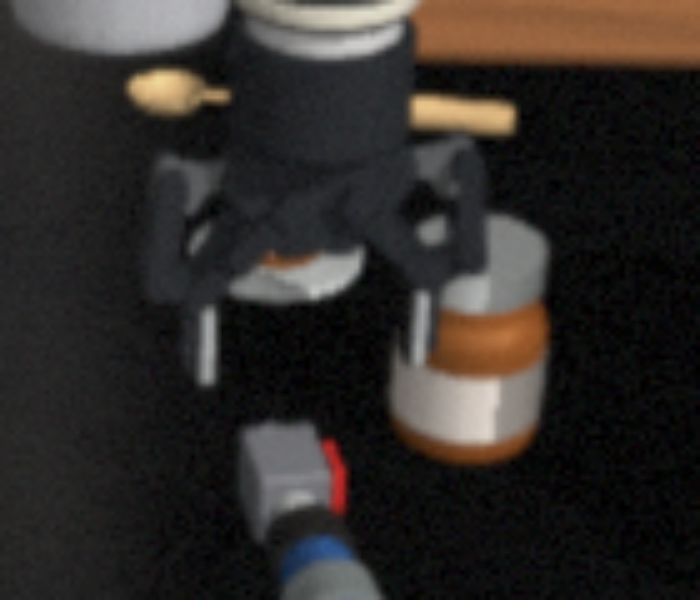

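The side crop shows the open fingers above the head, with the tips at crop (205,380) and (418,360). Their midpoint is right of the head centre (285,470), so the tool needs a shift along +y.

Run:
```python
from h import *
s=read_state();R=Ro.from_rotvec(s["tcp_rot"]).as_matrix();p=s["tool_pos"];print(p)
print("tips",proj("side",[p+R@np.array([0,y,.062]) for y in(-.043,.0,.043)]), "seen 341,256 / 383.6,252")
h=np.array([.513,.002,.055]);rx=np.array([.981,.193,0]);ry=np.array([-.193,.981,0]);z=np.array([0,0,1])
P=[h+a*.017*rx+b*.022*ry+.018*z for a,b in((1,1),(-1,1),(-1,-1),(1,-1))]+[h-.021*rx]
print("side crop px",((proj("side",P)-[300,180])*5).round(), "top crop t3",((proj("top",P)-[220,220])*3.5).round())
```

```text
[0.50722056 0.00345436 0.17884196]
tips [[379.81253332 252.20294831]
 [360.76113023 253.84554819]
 [341.47246695 255.50520291]] seen 341,256 / 383.6,252
side crop px [[258. 481.]
 [334. 474.]
 [312. 421.]
 [239. 426.]
 [329. 479.]] top crop t3 [[148. 145.]
 [156. 195.]
 [222. 184.]
 [214. 133.]
 [192. 199.]]
```

{"op": "step_arm", "data": {"targets": [[[0, 0, 0], [-2.5, 4.5, 15], 85], [[0, 0, 0], [0, 0, 20], 85], [[0, 0, 0], [0, 0, 20], 85], [[0, 0, 0], [0, 0, 15], 85], [[0, 0, 0], [0, 0, 0], 85]]}}

```text
time: 10.62
tool_pos: [0.5121, 0.0006, 0.1089]
tcp_rot: [-1.992, -2.423, 0.006]
wrist_force: [-0.8, -0.5, -0.4]
width: 0.997
grip_force: 0.0
```

{"op": "step_arm", "data": {"targets": [[[0, 0, 0], [0, 0, 0], 85], [[0, 0, 0], [0, 0, 0], 85]]}}

```text
time: 10.78
tool_pos: [0.5153, 0.0008, 0.113]
tcp_rot: [1.994, 2.427, 0.001]
wrist_force: [0.2, 0.4, 1.1]
width: 0.996
grip_force: 0.0
```

{"op": "step_arm", "data": {"targets": [[[0, 0, 0], [1.5, -2.5, 3], 85], [[0, 0, 0], [0, 0, 0], 75], [[0, 0, 0], [0, 0, 0], 65], [[0, 0, 0], [0, 0, 0], 55], [[0, 0, 0], [0, 0, 0], 48]], "grip_force": 25}}

```text
time: 11.2
tool_pos: [0.5121, 0.0024, 0.1095]
tcp_rot: [1.993, 2.428, 0.001]
wrist_force: [-0.3, -0.1, 0.5]
width: 0.561
grip_force: 0.0
```

{"op": "step_arm", "data": {"targets": [[[0, 0, 0], [0, 0, 0], 42], [[0, 0, 0], [0, 0, 0], 36], [[0, 0, 0], [0, 0, 0], 30], [[0, 0, 0], [0, 0, 0], 30], [[0, 0, 0], [0, 0, 0], 30]]}}

```text
time: 11.62
tool_pos: [0.5141, 0.0029, 0.1101]
tcp_rot: [1.991, 2.425, 0.006]
wrist_force: [5.7, 2.9, -0.9]
width: 0.413
grip_force: 27.0
```

Width 35 mm: the button is pressed fully in. Now pull along tool -x.

{"op": "step_arm", "data": {"targets": [[[0, 0, 0], [-4, 0, 0], 30], [[0, 0, 0], [-8, 0, 0], 30], [[0, 0, 0], [-8, 0, 0], 30], [[0, 0, 0], [-8, 0, 0], 30], [[0, 0, 0], [-8, 0, 0], 30]]}}

```text
time: 12.03
tool_pos: [0.5212, -0.0324, 0.1101]
tcp_rot: [1.992, 2.426, 0.007]
wrist_force: [5.5, 4.8, -1.0]
width: 0.412
grip_force: 27.3
```

{"op": "step_arm", "data": {"targets": [[[0, 0, 0], [-8, 0, 0], 30], [[0, 0, 0], [-8, 0, 0], 30], [[0, 0, 0], [-8, 0, 0], 30], [[0, 0, 0], [-8, 0, 0], 30], [[0, 0, 0], [-8, 0, 0], 30]]}}

```text
time: 12.45
tool_pos: [0.5292, -0.0716, 0.11]
tcp_rot: [1.992, 2.425, 0.007]
wrist_force: [6.1, 5.4, -0.9]
width: 0.415
grip_force: 27.5
```

{"op": "step_arm", "data": {"targets": [[[0, 0, 0], [-8, 0, 0], 30], [[0, 0, 0], [-8, 0, 0], 30], [[0, 0, 0], [-8, 0, 0], 30], [[0, 0, 0], [-8, 0, 0], 30], [[0, 0, 0], [-6, 0, 0], 30]]}}

```text
time: 12.87
tool_pos: [0.5367, -0.1091, 0.1101]
tcp_rot: [1.992, 2.425, 0.007]
wrist_force: [7.0, 6.3, -0.3]
width: 0.416
grip_force: 27.7
```

{"op": "step_arm", "data": {"targets": [[[0, 0, 0], [-2, 0, 0], 30], [[0, 0, 0], [-2, 0, 0], 30], [[0, 0, 0], [0, 0, 0], 30]]}}

```text
time: 13.12
tool_pos: [0.5375, -0.113, 0.11]
tcp_rot: [1.992, 2.424, 0.006]
wrist_force: [6.4, 4.2, -0.9]
width: 0.417
grip_force: 27.6
```

{"op": "step_arm", "data": {"targets": [[[0, 0, 0], [-1.5, 0, 0], 30], [[0, 0, 0], [-1, 0, 0], 30], [[0, 0, 0], [0, 0, 0], 30]]}}

```text
time: 13.37
tool_pos: [0.5379, -0.1149, 0.1101]
tcp_rot: [1.992, 2.425, 0.007]
wrist_force: [7.0, 6.2, 0.4]
width: 0.419
grip_force: 27.7
```

{"op": "step_arm", "data": {"targets": [[[0, 0, 0], [-1, 0, 0], 30], [[0, 0, 0], [0, 0, 0], 30]]}}

```text
time: 13.53
tool_pos: [0.5379, -0.115, 0.11]
tcp_rot: [1.993, 2.426, 0.008]
wrist_force: [6.5, 9.9, 0.1]
width: 0.419
grip_force: 27.8
```

{"op": "step_arm", "data": {"targets": [[[0, 0, 0], [-1, 0, 0], 30], [[0, 0, 0], [0, 0, 0], 30], [[0, 0, 0], [0, 0, 0], 30]]}}

```text
time: 13.78
tool_pos: [0.5379, -0.1151, 0.11]
tcp_rot: [1.994, 2.427, 0.009]
wrist_force: [5.8, 13.6, 1.2]
width: 0.418
grip_force: 27.9
```

Run:
```python
from h import *
a=cv2.resize(read_camera("side")[190:330,300:440],None,fx=2.8,fy=2.8); b=cv2.resize(read_camera("top")[210:350,240:440],(400,392)); cv2.imwrite("pics/fin.png",np.hstack([a,b])[...,::-1])
s=read_state();print(s["tool_pos"],s["wrist_force"],s["width"],s["time"])
```

```text
[ 0.53795974 -0.11512456  0.11005988] [ 5.82084503 13.66215105  2.0739916 ] 0.41467231586124 13.8833
```

View pics/fin.png

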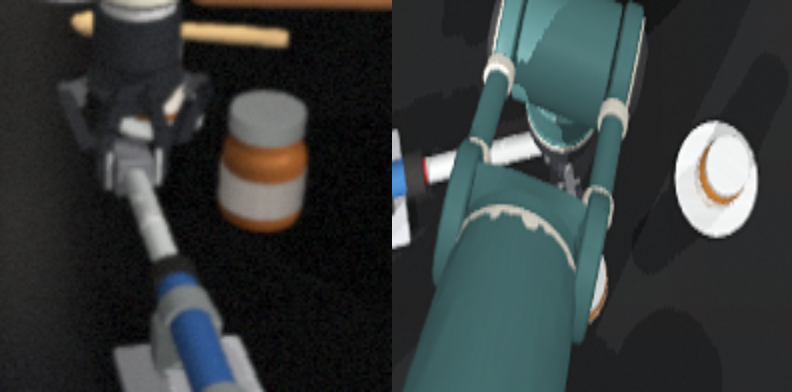

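The left half (side view) shows the head in the gripper with the tube drawn out. The right half (top view) shows the jar upright on the coaster at (725,170). The pull has stopped dead at 120 mm with the force rising, so the head is at the second stop.

```bash
python3 -c "from workcell import *; print(finish_job())"
```

```text
the job is handed in; nothing more can be done
None
```

The job is handed in: the small jar stands upright on the coaster, and the gripper is holding the monopod head at its second stop (about 120 mm out) with the red button pressed, so you can tighten the collar.

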